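# Close up the roll-top bread bin

## Task

Close up the bread bin after breakfast by pushing with the fingertips; nothing needs gripping. Push the pulled-out bread board, with the loaf lying on it, fully home into the bin, then push the roll lid gently round and down by its finger ledge until it is fully shut. Do not lift the loaf, and leave the mug, the jam jar and the lemons where they stand.

Things in the scene. Friction and masses are not known exactly. Their poses are not given: they have to be found in the camera images.
- bread_bin: Roll-top bread bin, fixed, 284 (x) x 340 (y) x 197 mm high. Origin: centre of its underside on the worktop; its mouth faces its own -x (towards the robot, within 16 degrees), +y is its left. Two off-white D-shaped cheeks, inner faces at y = +-156 mm. Rounded fixed back; in front and above the mouth it is open. Floor top 12 mm above the worktop, reaching 126 mm in front of the origin.
- bread_board (a joint): How far the board is pulled out to the bin's -x, in m: 0 = fully home at its stop, at most 0.10; starts at 0.05 to 0.08. Slides with about 2 N and stays where it is left.
- board_front (a point): Middle of the bread board's front edge face, half-way up; moves with the board, axes as the bin's. Dark wooden slab 220 (x) x 288 (y) x 20 mm, 13 to 33 mm above the worktop, with a finger slot 18 x 90 mm centred 20 mm behind the edge. Push the edge towards the bin's +x. At home it is 114 mm in front of the bin's origin.
- roll_lid (a joint): Angle by which the roll lid is open, rad: 0 = shut, 1.6 = stop; starts at 1.36 to 1.48. Friction holds it at any angle (1 to 3.5 N at the ledge moves it). While the board is out, the lid's lower edge lands on it and cannot go down.
- lid_pivot (a point): Middle of the roll lid's level turning axis, which runs along the bin's y, 55 mm above the bin's origin; fixed, axes as the bin's. The lid is a rigid curved sheet of 14 dark wooden slats, 306 mm wide, outer radius 134 mm about this axis; it rolls back over the bin when open.
- ledge (a point): Middle of the pushing face of the lid's finger ledge, 150 mm from the pivot axis, turning with the lid. Ledge: dark wedge-shaped rail, 120 mm long in y, out to radius 168 mm. This flat face lies in a plane through the pivot axis: rear side while the lid is open (ledge on top), upper side when shut (in front, 10 degrees above the pivot). Push it forwards, then down, round the arc.
- loaf: Loose brown loaf lying across the board, 100 (x) x 210 (y) x 62 mm high, about 0.4 kg; origin at the centre of its underside. It rides on the board.
- mug: Loose green and white mug, 78 by 116 mm with its handle, 101 mm high, standing to the left of the bin; origin at the centre of its underside.
- jam_jar: Loose glass jar with dark lid, diameter 65 mm, 86 mm high, standing to the right of the bin, level with its front; origin at the centre of its underside.
- lemon_a: Loose lemon, 72 x 57 x 58 mm, lying well to the right of the bin; origin at its underside.
- lemon_b: Loose lemon, 72 x 55 x 56 mm, lying further to the right; origin at its underside.
Not all that is in view belongs to the job. Several things have the shape of the loaf; the one meant has the colours described above.

How it is judged:
By the outcome, as a careful person would: the job done as asked, in the order asked, and still so for the second after the job is handed in, with the robot touching nothing.
It also fails if it takes over 51 s, if anything falls off the work surface, if the arm or the gripper's body presses on something with over 40 N, if the wrist force passes 120 N, or if a joint passes its speed limit or range.

## Robot

A 6-joint arm with a two-finger parallel gripper is mounted at the origin on a cart in front of the work surface, level with it; the furniture and walls round the work are solid. World frame = base frame: x ahead of the robot, y to its left, z up, the work surface at z = 0. Lengths are in m, angles in rad, forces in N, time in s.
With the tool pointing down it reaches from about 0.275 to 0.775 m from the base axis. Payload 14.6 kg.
Tool frame: the origin (TCP) lies at the very end of the fingers, on their centre line; the grasp point (between the pads) lies ctrl.hold_point_z behind it (ctrl.hold_point_z is the distance from the TCP to the grasp point, in m); z points along the fingers, x is the direction in which the jaws open and shut, and the axes are right-handed (so a half turn about z gives the same grasp; the last joint's range is limited). The gripper opens to 85 mm and grips with 20 to 120 N. Pads are 22 mm wide; open, the fingers measure 114 mm over their backs; the gripper's body (76 mm by 85 mm) begins 54 mm behind the grasp point. The pads swing forward as they close: fully open they stand 13 mm farther back than shut.
Start: joints at [-1.441, 0.263, -0.048, 1.259, 0, 1.415], TCP at [0.148, -0.504, 0.231] pointing down, gripper open.
Joint ranges: [-2.65, 2.65], [-0.89, 1.7], [-1.18, 1.37], [-2.13, 2.11], [-1.35, 1.29], [-3.14, 3.14]. Speed limits (rad/s): [1.89, 1.89, 2.57, 2.79, 3.14, 3.14].

## Interface

Orientations are given as a rotation vector (axis times angle).
In Python, from workcell import ctrl gives the robot as it stands. The module is installed in compiled form; this text tells all that it offers.
- The arm moves only by the tool servo_tool, never from a script. Its argument "targets" is a list of rows, each a list of 7 numbers: the shift along the tool's x, y, z in cm, then the turn, a rotation vector about the tool's x, y, z in degrees, then the gripper's target within -1 to 1 (fully open at 1, half-way at 0, shut at -1). In form: [[tx, ty, tz, ax, ay, az, gripper], ...]. A call has 1 to 12 rows; each row shifts and turns the pose as measured when the row begins, along the tool's axes as they then stand; what a row does not reach is not made up. A row lasts 1/8 s, in which the tool goes at most 62.5 mm and 10.7 degrees, less where a joint would pass 70% of its speed; a pose out of reach is approached as far as the arm can. A call with a gripper value outside its range is refused whole. The fingers move at their own pace and stop on an object; "squeeze" is the grip in N (left out, the last holds). Time passes only in rows, so rows that do not move let the fingers close. It gives the time, the measured TCP pose, the force and the opening at its end, in the units of the state.
- ctrl.state(): the state, without advancing time (a new reading comes with each control period).
- ctrl.capture(name): name is "side" or "top" or "wrist"; returns the picture (400x640x3 uint8, red, green, blue); there is no depth.
- ctrl.get_calibration(name): a dict with "mtx" (3x3 intrinsics, pixels), "distortion" ([k1, k2, p1, p2, k3] as OpenCV has them; the pictures are not rectified), "world_from_camera" (4x4, takes a point from camera to world coordinates). Camera axes: x right, y down, z forward; pixel columns grow to the right and rows downward; lengths in m; the calibration is good to about 2 mm. A picture is of the moment at which its call begins: read the wrist's pose just before it. get_calibration takes no time and is no camera call; for the wrist camera it gives the pose at the moment of the call.
- ctrl.finish_job(): hands the job in, once; it reports no verdict.
The state is a dict: "t": time; "joint_pos": joint angles; "qvel": joint speeds; "tau": joint torques, N m; "position": TCP position; "ee_rot": TCP orientation; "force": force on the tool from outside, world axes, zero at the start; "torque": the same for the moment, N m; "opening": finger opening in m.
Only numpy, scipy, OpenCV 4.12 (cv2) and the standard library are available. Lean on these libraries where they do the work, as an engineer would, in place of code of your own. Each camera call takes 0.05 s, during which the arm holds its last target.

## Working session

There is one attempt and no reset: what is moved stays moved. The work goes in short steps, Python scripts to look and compute and a tool call to move; the robot and the scene stay as the last step left them, time stands still between calls to the robot, and variables do not carry over. Pictures are saved under pics/ and viewed, and the job is handed in when it is done.

Besides the shell and the picture viewer there is one more tool, called after "Call:" as name(argument=value, ...), one argument or row to a line, values as JSON. servo_tool: Moves the arm, as the interface text tells. Its arguments: {"type":"object","properties":{"targets":{"type":"array"},"squeeze":{"type":"number"}},"required":["targets"]}

```bash
mkdir -p pics; python3 - <<'E'
from workcell import ctrl
import cv2,numpy as np
print(ctrl.state(), ctrl.hold_point_z)
for n in ["side","top","wrist"]:
    im=ctrl.capture(n); cv2.imwrite(f"pics/{n}0.png",im[:,:,::-1]); c=ctrl.get_calibration(n); print(n,np.round(c["world_from_camera"],3).tolist(),c["mtx"].tolist(),c["distortion"])
E
```

```text
{'t': 0.0, 'joint_pos': array([-1.44128949e+00,  2.63534294e-01, -4.89367236e-02,  1.25942242e+00,
       -4.02151138e-06,  1.41550016e+00]), 'qvel': array([-0.00057899, -0.00085366,  0.00091116,  0.00103421,  0.00100694,
       -0.00112997]), 'tau': array([ 7.50733834e-04, -6.37609720e+01,  3.84565008e+01,  1.38285451e-02,
       -1.15335990e-05, -8.03289169e-07]), 'position': array([ 0.14746712, -0.50356786,  0.23081929]), 'ee_rot': array([-2.51359792e+00,  1.88321797e+00,  1.20699552e-03]), 'force': array([-0.56103409,  0.48847031, -0.71078676]), 'torque': array([ 0.02014671, -0.01102315, -0.00272387]), 'opening': 0.08561846004390815} 0.0187
side [[0.64, -0.652, 0.407, -0.249], [-0.768, -0.536, 0.35, -0.714], [-0.009, -0.537, -0.844, 1.598], [0.0, 0.0, 0.0, 1.0]] [[507.5046074691661, 0.0, 320.1108007255852], [0.0, 507.5046074691661, 192.5343511585928], [0.0, 0.0, 1.0]] [-0.1114465  0.         0.         0.         0.       ]
top [[0.019, -0.994, 0.104, 0.346], [-1.0, -0.019, 0.0, -0.081], [0.002, -0.104, -0.995, 1.428], [0.0, 0.0, 0.0, 1.0]] [[472.596427731705, 0.0, 318.6127405575754], [0.0, 472.596427731705, 209.79290413622468], [0.0, 0.0, 1.0]] [-0.0770122  0.         0.         0.         0.       ]
wrist [[0.282, -0.92, -0.272, 0.215], [-0.959, -0.27, -0.079, -0.485], [-0.001, 0.283, -0.959, 0.374], [0.0, 0.0, 0.0, 1.0]] [[275.7458144371377, 0.0, 319.1441634072863], [0.0, 275.7458144371377, 203.06785875415005], [0.0, 0.0, 1.0]] [-0.04290926  0.          0.          0.          0.        ]
```

View pics/side0.png

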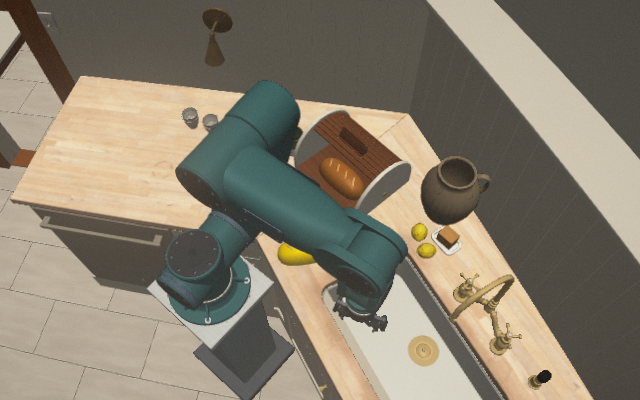

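View pics/top0.png

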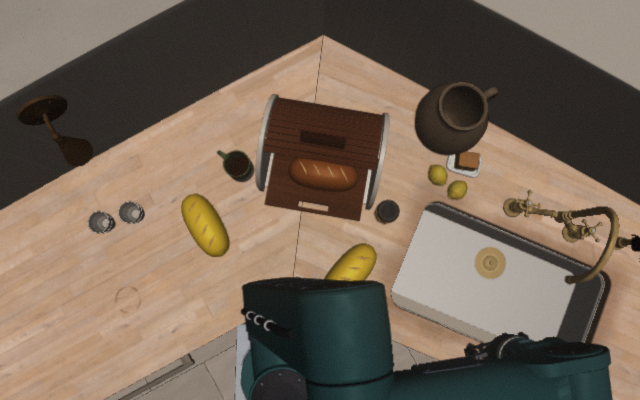

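The top view shows the bin at about (322,155) with the board's front edge near (313,214). The ledge is at (323,138), the mug at (236,165), the jar at (387,211) and the lemons at (438,174) and (457,189). I'll zoom in on the bin.

```bash
python3 - <<'E'
import cv2
im=cv2.imread("pics/top0.png")[85:225,240:410]
cv2.imwrite("pics/topz.png",cv2.resize(im,(680,560),interpolation=cv2.INTER_CUBIC))
im=cv2.imread("pics/side0.png")[90:230,270:430]
cv2.imwrite("pics/sidez.png",cv2.resize(im,(640,560),interpolation=cv2.INTER_CUBIC))
E
```

```text
(no output)
```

View pics/topz.png

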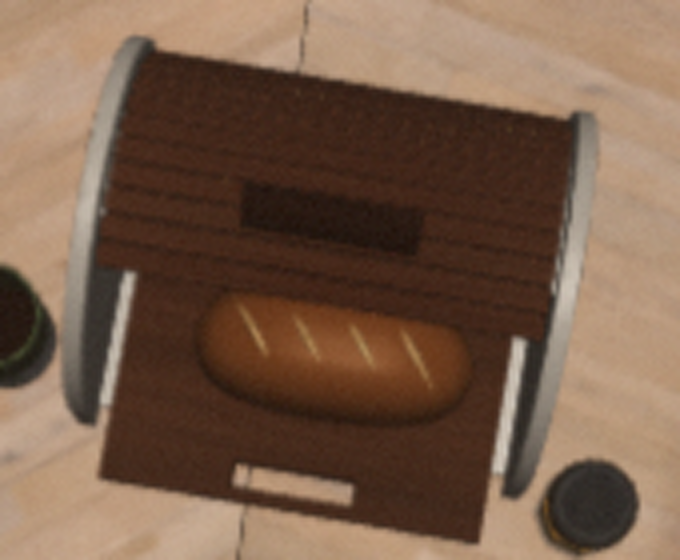

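View pics/sidez.png

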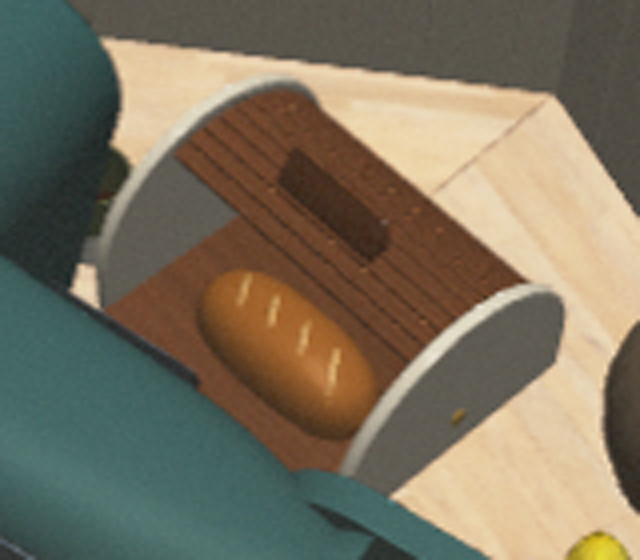

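```bash
cat > h.py <<'E'
from workcell import ctrl
import cv2,numpy as np
def ray(n,uv,z,c=None):
    c=c or ctrl.get_calibration(n)
    p=cv2.undistortPoints(np.array(uv,float).reshape(-1,1,2),c["mtx"],c["distortion"]).reshape(-1,2)
    T=c["world_from_camera"]; d=np.c_[p,np.ones(len(p))]@T[:3,:3].T; o=T[:3,3]
    s=(np.asarray(z)-o[2])/d[:,2]
    return o+d*s[:,None]
def proj(n,P):
    c=ctrl.get_calibration(n); M=np.linalg.inv(c["world_from_camera"])
    return cv2.projectPoints(np.array(P,float).reshape(-1,1,3),cv2.Rodrigues(M[:3,:3])[0],M[:3,3],c["mtx"],c["distortion"])[0].reshape(-1,2)
E
python3 - <<'E'
from h import *
np.set_printoptions(precision=4,suppress=True)
z=lambda l:[(a/4+240,b/4+85) for a,b in l]
b=ray("top",z([(100,478),(478,542)]),.033); print("board",b)
f=ray("top",z([(103,405),(500,472)]),.012); print("floor",f)
s=ray("top",z([(233,486),(352,508),(237,462),(356,484)]),.033);print("slot",s,s.mean(0))
c=ray("top",z([(92,425),(512,496)]),.03);print("cheek",c)
l=ray("top",z([(245,182),(425,208),(418,255),(240,226)]),.215);print("ledge",l,l.mean(0))
e=ray("top",z([(98,265),(545,338)]),.16);print("lidedge",e)
for q in (b,f,c,e): d=q[1]-q[0]; print(np.degrees(np.arctan2(d[0],-d[1])),np.linalg.norm(d))
for a,bb in((l[0],l[1]),(l[3],l[2])): d=bb-a; print(np.degrees(np.arctan2(d[0],-d[1])),np.linalg.norm(d))
print(ray("top",[(236,165)],.1),ray("top",[(387.5,211)],.086))
E
```

```text
board [[ 0.5042  0.0785  0.033 ]
 [ 0.4619 -0.2029  0.033 ]]
floor [[ 0.5623  0.0803  0.012 ]
 [ 0.517  -0.2208  0.012 ]]
slot [[ 0.5001 -0.0206  0.033 ]
 [ 0.4854 -0.1092  0.033 ]
 [ 0.5181 -0.0231  0.033 ]
 [ 0.5034 -0.1118  0.033 ]] [ 0.5017 -0.0662  0.033 ]
cheek [[ 0.5443  0.086   0.03  ]
 [ 0.497  -0.2281  0.03  ]]
ledge [[ 0.6813 -0.0315  0.215 ]
 [ 0.6661 -0.1501  0.215 ]
 [ 0.6345 -0.1459  0.215 ]
 [ 0.6516 -0.0289  0.215 ]] [ 0.6584 -0.0891  0.215 ]
lidedge [[ 0.6364  0.07    0.16  ]
 [ 0.5917 -0.2362  0.16  ]]
-8.544053209896857 0.2845224901102244
-8.55211399004995 0.30454750172649586
-8.556026646367126 0.3177266424510634
-8.318790742845913 0.3094552089393301
-7.295604650740226 0.11960325854487856
-8.330816176465966 0.11824200942914713
[[0.6087 0.1575 0.1   ]] [[ 0.4863 -0.2782  0.086 ]]
```

The bin yaw is about -8.5°, with its origin near (0.663,-0.090). The board's front middle is at (0.483,-0.062), about 69 mm out. The ledge face is about 1.46 rad open. Next I'll work out the tool orientation.

```bash
cat >> h.py <<'E'
from scipy.spatial.transform import Rotation as R
np.set_printoptions(precision=4,suppress=True)
YAW=np.radians(-8.5); O=np.array([.663,-.090,0]); BX=np.array([np.cos(YAW),np.sin(YAW),0]); BY=np.array([-np.sin(YAW),np.cos(YAW),0]); UP=np.array([0,0,1.])
def W(x,y,z): return O+BX*x+BY*y+UP*z
def bn(p): d=np.asarray(p)-O; return np.array([d@BX,d@BY,d[2]])
def st():
    s=ctrl.state(); T=R.from_rotvec(s["ee_rot"]).as_matrix()
    print("t %.2f"%s["t"],"bin",bn(s["position"]),"world",s["position"],"F",s["force"],"q",s["joint_pos"],"op %.3f"%s["opening"]); return s["position"],T
def want(tilt,sgn):  # tilt deg: tool z leans to bin +x ; tool x along sgn*BY
    t=np.radians(tilt); z=BX*np.sin(t)-UP*np.cos(t); x=sgn*BY; return np.c_[x,np.cross(z,x),z]
def delta(p,Rm):
    q,T=st(); print("shift cm",100*T.T@(np.asarray(p)-q),"rot deg",np.degrees(R.from_matrix(T.T@Rm).as_rotvec()))
E
python3 - <<'E'
from h import *
p,T=st(); print(T)
c=ctrl.get_calibration("wrist")["world_from_camera"][:3,3]; print("cam in tool",T.T@(c-p))
for s in(1,-1): print(s);delta(W(-.26,0,.2),want(22,s))
E
```

```text
t 0.15 bin [-0.4487 -0.4853  0.2309] world [ 0.1475 -0.5037  0.2309] F [-0.9287  0.1518  0.3068] q [-1.4413  0.2634 -0.0487  1.2594  0.      1.4155] op 0.085
[[ 0.2809 -0.9597 -0.0001]
 [-0.9597 -0.2809  0.0008]
 [-0.0008 -0.0001 -1.    ]]
cam in tool [ 0.0004 -0.0698 -0.1431]
1
t 0.15 bin [-0.4487 -0.4853  0.2309] world [ 0.1475 -0.5037  0.2309] F [-0.9287  0.1518  0.3068] q [-1.4413  0.2634 -0.0487  1.2594  0.      1.4155] op 0.085
shift cm [-36.1263 -37.4989   3.1276] rot deg [  -6.5921   29.6767 -152.6578]
-1
t 0.15 bin [-0.4487 -0.4853  0.2309] world [ 0.1475 -0.5037  0.2309] F [-0.9287  0.1518  0.3068] q [-1.4413  0.2634 -0.0487  1.2594  0.      1.4155] op 0.085
shift cm [-36.1263 -37.4989   3.1276] rot deg [21.6554  4.8104 24.5002]
```

Call:
servo_tool(
  targets=[
    [0,0,0,0,0,-10,-1],
    [0,0,0,0,0,-10,-1],
    [0,0,0,0,0,-10,-1],
    [0,0,0,0,0,-10,-1],
    [0,0,0,0,0,-10,-1],
    [0,0,0,0,0,-10,-1],
    [0,0,0,0,0,-10,-1],
    [0,0,0,0,0,-10,-1],
    [0,0,0,0,0,-10,-1],
    [0,0,0,0,0,-10,-1],
    [0,0,0,0,0,-10,-1],
    [0,0,0,0,0,-10,-1],
  ],
)

```text
t: 1.65
position: [0.1473, -0.5021, 0.2284]
ee_rot: [-2.839, -1.331, -0.003]
force: [-0.8, 0.4, -0.4]
opening: 0.0001
```

```bash
python3 - <<'E'
from h import *
delta(W(-.26,0,.2),want(0,1)); delta(W(-.26,0,.2),want(22,1))
E
```

```text
t 1.65 bin [-0.4492 -0.4838  0.2284] world [ 0.1473 -0.5021  0.2284] F [-0.7503  0.3879 -0.3856] q [-1.4413  0.2658 -0.0524  1.2594 -0.     -0.7471] op 0.000
shift cm [51.1541 -8.9307  3.1186] rot deg [ -0.2062  -0.3353 -31.2721]
t 1.65 bin [-0.4492 -0.4838  0.2284] world [ 0.1473 -0.5021  0.2284] F [-0.7503  0.3879 -0.3856] q [-1.4413  0.2658 -0.0524  1.2594 -0.     -0.7471] op 0.000
shift cm [51.1541 -8.9307  3.1186] rot deg [-21.6545   5.6726 -30.9511]
```

Call:
servo_tool(
  targets=[
    [0,0,0,0,0,-10.4,-1],
    [0,0,0,0,0,-10.4,-1],
    [0,0,0,0,0,-10.4,-1],
    [4.5,1.6,0,0,0,0,-1],
    [4.5,1.6,0,0,0,0,-1],
    [4.5,1.6,0,0,0,0,-1],
    [4.5,1.6,0,0,0,0,-1],
    [4.5,1.6,0,0,0,0,-1],
    [4.5,1.6,0,0,0,0,-1],
    [4.5,1.6,0,0,0,0,-1],
    [4.5,1.6,0,0,0,0,-1],
    [4.5,1.6,0,0,0,0,-1],
  ],
)

```text
t: 3.15
position: [0.3455, -0.1088, 0.2296]
ee_rot: [-2.359, -2.063, -0.009]
force: [1.0, -0.6, -0.3]
opening: -0.0003
```

```bash
python3 - <<'E'
from h import *
delta(W(-.26,0,.2),want(0,1)); delta(W(-.26,0,.2),want(22,1))
E
```

```text
t 3.15 bin [-0.3112 -0.0655  0.2296] world [ 0.3455 -0.1088  0.2296] F [ 1.0426 -0.6214 -0.2606] q [-0.5375 -0.0141 -0.3848  1.2055  0.008  -0.4036] op -0.000
shift cm [6.4453 5.2204 3.0112] rot deg [-0.1057 -0.542   0.828 ]
t 3.15 bin [-0.3112 -0.0655  0.2296] world [ 0.3455 -0.1088  0.2296] F [ 1.0426 -0.6214 -0.2606] q [-0.5375 -0.0141 -0.3848  1.2055  0.008  -0.4036] op -0.000
shift cm [6.4453 5.2204 3.0112] rot deg [-22.1051  -0.6943   0.7138]
```

Call:
servo_tool(
  targets=[
    [2.0,2,0,0,0,0.7,-1],
    [2.0,2,0,0,0,0,-1],
    [1.0,1,0,-7,0,0,-1],
    [0,0,0,-8,0,0,-1],
    [0,0,0,-7,0,0,-1],
    [0,0,0,0,0,0,-1],
  ],
)

```text
t: 3.9
position: [0.4044, -0.0608, 0.229]
ee_rot: [2.137, 1.854, 0.378]
force: [-0.6, 0.5, 0.4]
opening: -0.0
```

```bash
python3 - <<'E'
from h import *
delta(W(-.26,0,.2),want(22,1))
cv2.imwrite("pics/w1.png",ctrl.capture("wrist")[:,:,::-1]);cv2.imwrite("pics/t1.png",ctrl.capture("top")[:,:,::-1])
E
```

```text
t 3.90 bin [-0.2601 -0.0093  0.229 ] world [ 0.4044 -0.0608  0.229 ] F [-0.6328  0.4967  0.3832] q [-0.4354 -0.2064 -0.6307  0.7742  0.1201 -0.2713] op -0.000
shift cm [ 0.9039 -1.0873  2.6951] rot deg [ 0.3561 -0.7282  0.256 ]
```

View pics/w1.png

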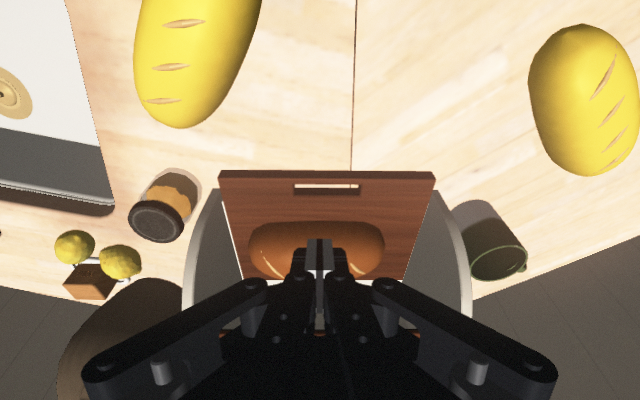

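View pics/t1.png

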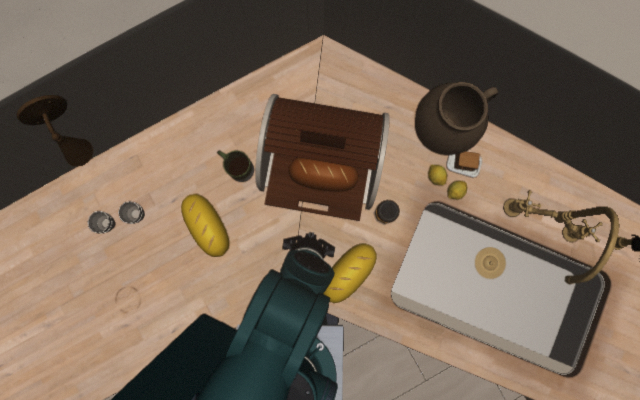

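```bash
python3 - <<'E'
from h import *
c=ctrl.get_calibration("wrist")
for p in ray("wrist",[(220,181),(433,181),(296,185),(358,185)],.033,c): print("edge/slot",p,bn(p))
im=cv2.cvtColor(cv2.imread("pics/t1.png"),cv2.COLOR_BGR2HSV)
m=cv2.inRange(im,(22,120,80),(35,255,255))
for k in cv2.findContours(m,0,2)[0]:
    if cv2.contourArea(k)>300:
        q=ray("top",k[:,0],.03); b=np.array([bn(x) for x in q]); print("yellow bin min/max",b.min(0),b.max(0)); 
        for i in (b[:,0].argmax(),b[:,1].argmax()): print(b[i])
m=cv2.inRange(cv2.imread("pics/t1.png")[140:195,285:365],(0,0,0),(255,255,255))
h=im[140:195,285:365]; m=cv2.inRange(h,(4,120,90),(18,255,255)); k=max(cv2.findContours(m,0,2)[0],key=cv2.contourArea)[:,0]+[285,140]
b=np.array([bn(x) for x in ray("top",k,.03)]); print("loaf",b.min(0),b.max(0))
E
```

```text
edge/slot [ 0.4683 -0.2016  0.033 ] [-0.1761 -0.1391  0.033 ]
edge/slot [0.5091 0.0783 0.033 ] [-0.1771  0.1437  0.033 ]
edge/slot [ 0.4893 -0.1035  0.033 ] [-0.1698 -0.039   0.033 ]
edge/slot [ 0.5013 -0.0216  0.033 ] [-0.1701  0.0437  0.033 ]
yellow bin min/max [-0.4303 -0.2043  0.03  ] [-0.249  -0.0725  0.03  ]
[-0.249  -0.1629  0.03  ]
[-0.4066 -0.0725  0.03  ]
yellow bin min/max [-0.3558  0.2321  0.03  ] [-0.1876  0.3897  0.03  ]
[-0.1876  0.3502  0.03  ]
[-0.2218  0.3897  0.03  ]
loaf [-0.0885 -0.1052  0.03  ] [-0.0239  0.0803  0.03  ]
```

Call:
servo_tool(
  targets=[
    [0.2,-0.7,3.5,0,-0.4,0,-1],
    [0.2,-0.7,3.5,0,-0.3,0,-1],
    [0.2,-0.7,3.5,0,0,0,-1],
    [0.2,-0.7,3.5,0,0,0,-1],
    [0.2,-0.7,3.0,0,0,0,-1],
    [0,0,0,0,0,0,-1],
    [0,0,0,0,0,0,-1],
  ],
)

```text
t: 4.88
position: [0.4478, -0.0591, 0.0555]
ee_rot: [2.142, 1.854, 0.351]
force: [-0.1, -0.5, -0.6]
opening: -0.0002
```

```bash
python3 - <<'E'
from h import *
delta(W(-.22,0.004,.020),want(22,1))
E
```

```text
t 4.88 bin [-0.2174 -0.0013  0.0555] world [ 0.4478 -0.0591  0.0555] F [-0.1011 -0.525  -0.6253] q [-0.3614  0.085  -0.9338  0.1816  0.0765 -0.2031] op -0.000
shift cm [ 0.5407 -1.5467  3.2084] rot deg [-0.3546  0.0928  0.2692]
```

Call:
servo_tool(
  targets=[
    [0.3,-0.8,1.6,0,0,0,-1],
    [0.3,-0.7,1.6,0,0,0,-1],
    [0,0,0,0,0,0,-1],
  ],
)

```text
t: 5.25
position: [0.4498, -0.0544, 0.0235]
ee_rot: [2.138, 1.851, 0.353]
force: [-0.2, -0.7, 0.5]
opening: 0.0003
```

```bash
python3 - <<'E'
from h import *
delta(W(-.125,0.004,.022),want(22,1))
E
```

```text
t 5.25 bin [-0.2161  0.0037  0.0235] world [ 0.4498 -0.0544  0.0235] F [-0.2473 -0.677   0.481 ] q [-0.3456  0.1522 -0.9965  0.0457  0.0701 -0.1882] op 0.000
shift cm [-0.0015  8.4003  3.5359] rot deg [-0.084   0.1794  0.2818]
```

Call:
servo_tool(
  targets=[
    [0,0.65,0.26,0,0,0,-1],
    [0,0.65,0.26,0,0,0,-1],
    [0,0.65,0.26,0,0,0,-1],
    [0,0.65,0.26,0,0,0,-1],
    [0,0.65,0.26,0,0,0,-1],
    [0,0.65,0.26,0,0,0,-1],
    [0,0.65,0.26,0,0,0,-1],
    [0,0.65,0.26,0,0,0,-1],
    [0,0.65,0.26,0,0,0,-1],
  ],
)

```text
t: 6.38
position: [0.5178, -0.0652, 0.0266]
ee_rot: [2.136, 1.848, 0.353]
force: [-2.3, -1.2, 0.9]
opening: -0.0002
```

```bash
python3 - <<'E'
from h import *
delta(W(-.125,0.004,.022),want(22,1))
cv2.imwrite("pics/w2.png",ctrl.capture("wrist")[:,:,::-1])
E
```

```text
t 6.38 bin [-0.1473  0.003   0.0266] world [ 0.5178 -0.0652  0.0266] F [-2.2887 -1.1983  0.9308] q [-0.3132  0.2403 -0.8477  0.1016  0.0569 -0.1577] op -0.000
shift cm [0.0943 1.8954 1.2604] rot deg [0.0682 0.2753 0.2739]
```

View pics/w2.png

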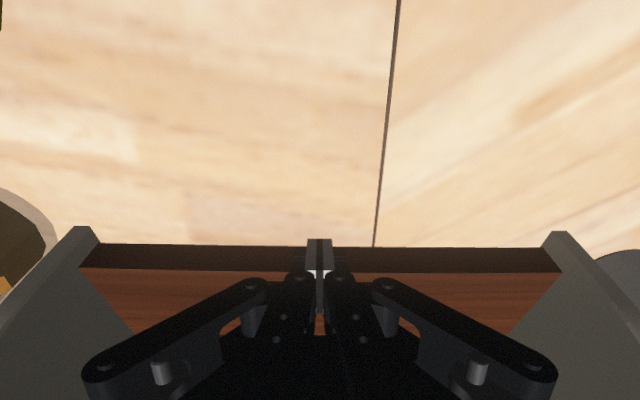

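Call:
servo_tool(
  targets=[
    [0,0.3,0.45,0,0,0,-1],
    [0,0.3,0.45,0,0,0,-1],
    [0,0.45,0.25,0,0,0,-1],
  ],
)

```text
t: 6.8
position: [0.5333, -0.0674, 0.0196]
ee_rot: [2.136, 1.848, 0.355]
force: [-1.8, 0.4, 1.5]
opening: 0.0002
```

```bash
python3 - <<'E'
from h import *
delta(W(-.125,0.004,.020),want(22,1))
E
```

```text
t 6.80 bin [-0.1316  0.0032  0.0196] world [ 0.5333 -0.0674  0.0196] F [-1.8444  0.3705  1.545 ] q [-0.3072  0.2738 -0.8246  0.0903  0.0554 -0.1521] op 0.000
shift cm [0.0802 0.6265 0.2062] rot deg [0.113  0.2433 0.2796]
```

Call:
servo_tool(
  targets=[
    [0,0.28,0.12,0,0,0,-1],
    [0,0.28,0.12,0,0,0,-1],
  ],
)

```text
t: 7.05
position: [0.5398, -0.0683, 0.0193]
ee_rot: [2.136, 1.848, 0.355]
force: [-1.5, 0.0, 0.9]
opening: 0.0003
```

Call:
servo_tool(
  targets=[
    [0,0.25,0.1,0,0,0,-1],
  ],
)

```text
t: 7.18
position: [0.5427, -0.0688, 0.0194]
ee_rot: [2.136, 1.848, 0.355]
force: [-2.1, -0.5, 1.0]
opening: -0.0
```

Call:
servo_tool(
  targets=[
    [0,0.25,0.1,0,0,0,-1],
  ],
)

```text
t: 7.3
position: [0.5433, -0.0688, 0.0185]
ee_rot: [2.139, 1.85, 0.351]
force: [-21.8, 2.3, 13.4]
opening: -0.0003
```

Force jumped to 22 N, so the board is at its stop. I'll back off and check.

Call:
servo_tool(
  targets=[
    [0,-1.0,-0.4,0,0,0,-1],
    [0,-2.0,-0.8,0,0,0,-1],
    [0,-2.0,-0.8,0,0,0,-1],
    [0,-1.0,-3.0,0,0,0,-1],
    [0,0,-4.5,0,0,0,-1],
    [0,0,-4.5,0,0,0,-1],
    [0,0,-4.5,0,0,0,-1],
    [0,0,0,0,0,0,-1],
  ],
)

```text
t: 8.3
position: [0.4153, -0.0487, 0.1728]
ee_rot: [2.136, 1.849, 0.354]
force: [-0.4, 0.0, -0.1]
opening: 0.0001
```

```bash
python3 - <<'E'
from h import *
delta(W(-.125,0.004,.2),want(0,1))
cv2.imwrite("pics/w3.png",ctrl.capture("wrist")[:,:,::-1])
im=ctrl.capture("top")[:,:,::-1]; cv2.imwrite("pics/t3.png",cv2.resize(im[85:225,210:410],(800,560),interpolation=cv2.INTER_CUBIC))
E
```

```text
t 8.30 bin [-0.2511  0.0042  0.1728] world [ 0.4153 -0.0487  0.1728] F [-0.4281  0.008  -0.0763] q [-0.3664 -0.1455 -0.7491  0.5892  0.0774 -0.2075] op 0.000
shift cm [-0.0737 12.7066  2.2202] rot deg [22.0828  0.2879  0.2412]
```

View pics/w3.png

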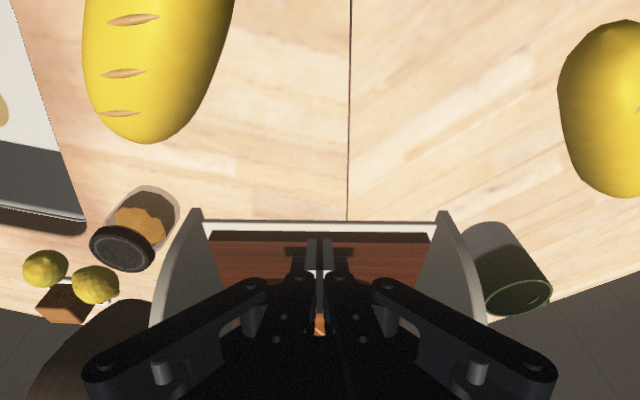

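View pics/t3.png

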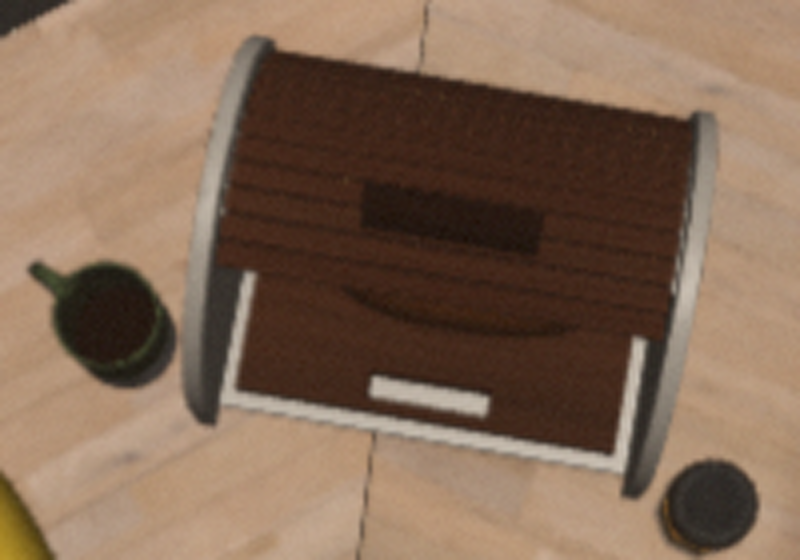

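Board looks home: a thin floor lip shows at zoomed (230..625, 395..465), and the loaf sits behind at (460,315). I'll check the numbers and locate the ledge.

```bash
python3 - <<'E'
from h import *
z=lambda l:[(a/4+210,b/4+85) for a,b in l]
for p in ray("top",z([(238,391),(615,453)]),.033): print("board",bn(p))
for p in ray("top",z([(224,404),(622,470)]),.012): print("floor",bn(p))
for p in ray("top",z([(362,182),(543,210),(537,256),(362,226)]),.215): print("ledge",bn(p))
# predict ledge face edges at various angles
for a in (1.36,1.42,1.48):
  f=np.radians(10)+a
  P=[W(-r*np.cos(f),y,.055+r*np.sin(f)) for r in(.134,.168) for y in(.06,-.06)]
  print(a,(proj("top",P)-[210,85])*4)
E
```

```text
board [-0.1154  0.1416  0.033 ]
board [-0.1145 -0.1434  0.033 ]
floor [-0.1239  0.153   0.012 ]
floor [-0.1233 -0.1522  0.012 ]
ledge [0.0092 0.0625 0.215 ]
ledge [ 0.0104 -0.0579  0.215 ]
ledge [-0.0207 -0.059   0.215 ]
ledge [-0.0201  0.0574  0.215 ]
1.36 [[363.4943 213.1536]
 [540.1011 242.4297]
 [361.333  201.7648]
 [542.7829 231.8211]]
1.42 [[365.545  201.6155]
 [542.022  230.8502]
 [363.9765 186.9198]
 [545.2532 216.921 ]]
1.48 [[367.6138 190.3036]
 [543.8941 219.4864]
 [366.6428 172.3822]
 [547.6574 202.3142]]
```

Call:
servo_tool(
  targets=[
    [0,0,0,7.5,0,0,-1],
    [0,0,0,7.5,0,0,-1],
    [0,0,0,7,0,0,-1],
    [0,0,-4.5,0,0.3,0,-1],
    [0,0,-4.5,0,0,0,-1],
    [0,0,0,0,0,0,-1],
  ],
)

```text
t: 9.15
position: [0.4156, -0.0479, 0.252]
ee_rot: [-2.357, -2.038, 0.028]
force: [0.7, 0.4, -0.4]
opening: 0.0002
```

```bash
python3 - <<'E'
from h import *
delta(W(.040,0.0,.265),want(0,1))
E
```

```text
t 9.15 bin [-0.2509  0.005   0.252 ] world [ 0.4156 -0.0479  0.252 ] F [ 0.6761  0.4409 -0.3707] q [-0.3087  0.0962 -0.2067  1.2993 -0.0021 -0.1638] op 0.000
shift cm [-0.5977 29.0323 -2.2147] rot deg [-1.7908 -0.1715  0.1986]
```

Call:
servo_tool(
  targets=[
    [0,3,-1.2,-1.8,0,0,-1],
    [0,4.5,-0.2,0,0,0,-1],
    [0,4.5,0,0,0,0,-1],
    [0,4.5,0,0,0,0,-1],
    [0,4.5,0,0,0,0,-1],
    [0,4.5,0,0,0,0,-1],
    [0,3.0,0,0,0,0,-1],
    [0,0,0,0,0,0,-1],
  ],
)

```text
t: 10.15
position: [0.7064, -0.0898, 0.2419]
ee_rot: [-2.362, -2.042, 0.015]
force: [-0.1, 0.6, 0.2]
opening: 0.0003
```

```bash
python3 - <<'E'
from h import *
delta(W(.038,0.0,.206),want(0,1))
E
```

```text
t 10.15 bin [0.0429 0.0066 0.2419] world [ 0.7064 -0.0898  0.2419] F [-0.0663  0.5726  0.1919] q [-0.2422  0.6359  0.6047  1.5611  0.0037 -0.0972] op 0.000
shift cm [-0.6799 -0.4211  3.5919] rot deg [-1.2039 -0.3281  0.1905]
```

Call:
servo_tool(
  targets=[
    [-0.3,-0.2,1.5,-1.2,0,0,-1],
    [-0.3,-0.2,1.3,0,0,0,-1],
    [0,0,0.8,0,0,0,-1],
    [0,0,0,0,0,0,-1],
  ],
)

```text
t: 10.65
position: [0.6991, -0.0942, 0.1985]
ee_rot: [-2.369, -2.049, -0.001]
force: [0.2, -0.1, -1.4]
opening: -0.0001
```

```bash
python3 - <<'E'
from h import *
delta(W(.018,0.0,.207),want(0,1))
def pth(a=92,b=10):
  for d in range(a,b-1,-6):
    f=np.radians(d); r=.150+.012*min(1,(92-d)/60); print(d, np.round([-r*np.cos(f)+.011,.055+r*np.sin(f)],4))
pth()
im=ctrl.capture("top")[:,:,::-1]; cv2.imwrite("pics/t4.png",cv2.resize(im[85:225,240:410],(680,560),interpolation=cv2.INTER_CUBIC))
cv2.imwrite("pics/s4.png",cv2.resize(ctrl.capture("side")[80:220,270:430,::-1],(640,560),interpolation=cv2.INTER_CUBIC))
E
```

```text
t 10.65 bin [0.0363 0.0011 0.1985] world [ 0.6991 -0.0942  0.1985] F [ 0.2158 -0.1082 -1.3814] q [-0.2518  0.6054  0.4302  1.4033  0.0059 -0.107 ] op -0.000
shift cm [-0.1022 -1.8384 -0.8413] rot deg [-0.4022 -0.3812  0.2047]
92 [0.0162 0.2049]
86 [0.0005 0.2058]
80 [-0.0155  0.2051]
74 [-0.0313  0.2026]
68 [-0.047   0.1985]
62 [-0.0622  0.1927]
56 [-0.0769  0.1853]
50 [-0.0908  0.1763]
44 [-0.1038  0.1659]
38 [-0.1157  0.154 ]
32 [-0.1264  0.1408]
26 [-0.1346  0.126 ]
20 [-0.1412  0.1104]
14 [-0.1462  0.0942]
```

View pics/s4.png

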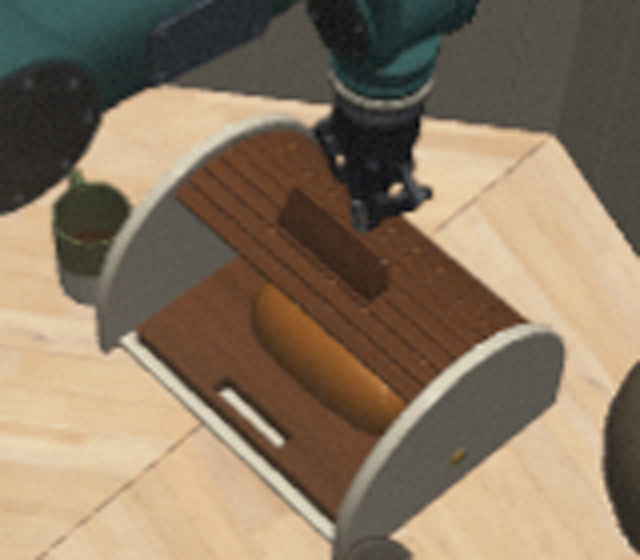

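View pics/t4.png

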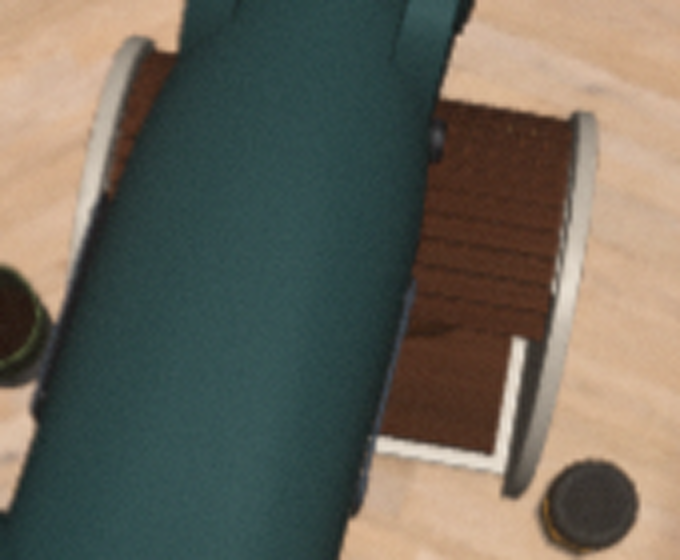

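The fingertips are just behind the ledge, at zoomed side view (370,225). Next I push it forward.

Call:
servo_tool(
  targets=[
    [0,-0.3,-0.6,0,-0.3,0,-1],
    [0,-0.7,-0.1,0,0,0,-1],
    [0,-0.7,0,0,0,0,-1],
    [0,-0.7,0,0,0,0,-1],
  ],
)

```text
t: 11.25
position: [0.6754, -0.0907, 0.2083]
ee_rot: [-2.374, -2.054, 0.002]
force: [2.0, 0.1, -1.1]
opening: 0.0001
```

```bash
python3 - <<'E'
from h import *
delta(W(-.0155,0.0,.205),want(0,1))
E
```

```text
t 11.25 bin [0.0123 0.0011 0.2083] world [ 0.6754 -0.0907  0.2083] F [ 1.985   0.1257 -1.1494] q [-0.2531  0.5525  0.3587  1.3797  0.0004 -0.1087] op 0.000
shift cm [-0.1009 -2.7843  0.339 ] rot deg [-0.1543 -0.0389  0.2231]
```

Call:
servo_tool(
  targets=[
    [0,-0.7,0.1,0,0,0,-1],
    [0,-0.7,0.1,0,0,0,-1],
    [0,-0.7,0.1,0,0,0,-1],
    [0,-0.7,0.1,0,0,0,-1],
    [0,-0.7,0.1,0,0,0,-1],
  ],
)

```text
t: 11.88
position: [0.6384, -0.0853, 0.2035]
ee_rot: [-2.375, -2.054, 0.0]
force: [2.4, 0.1, -0.9]
opening: -0.0002
```

```bash
python3 - <<'E'
from h import *
delta(W(-.047,0.0,.1985),want(0,1))
E
```

```text
t 11.88 bin [-0.025   0.001   0.2035] world [ 0.6384 -0.0853  0.2035] F [ 2.4033  0.1019 -0.9444] q [-0.2595  0.4815  0.2198  1.3106  0.0007 -0.115 ] op -0.000
shift cm [-0.0962 -2.1971  0.5031] rot deg [-0.0798 -0.0468  0.2233]
```

Contact stays light at 2.4 N, so I'll follow the arc.

Call:
servo_tool(
  targets=[
    [0,-0.7,0.15,0,0,0,-1],
    [0,-0.7,0.15,0,0,0,-1],
    [0,-0.7,0.2,0,0,0,-1],
    [0,-0.7,0.25,0,0,0,-1],
    [0,-0.7,0.3,0,0,0,-1],
  ],
)

```text
t: 12.5
position: [0.6012, -0.08, 0.1922]
ee_rot: [-2.375, -2.054, 0.001]
force: [2.0, 0.2, -1.0]
opening: -0.0003
```

```bash
python3 - <<'E'
from h import *
delta(W(-.0769,0.0,.1853),want(0,1))
E
```

```text
t 12.50 bin [-0.0626  0.0008  0.1922] world [ 0.6012 -0.08    0.1922] F [ 1.9766  0.2398 -0.95  ] q [-0.2667  0.4179  0.0819  1.2364  0.0004 -0.1221] op -0.000
shift cm [-0.0725 -1.4318  0.6912] rot deg [-0.0916 -0.0365  0.2142]
```

Call:
servo_tool(
  targets=[
    [0,-0.7,0.3,0,0,0,-1],
    [0,-0.7,0.35,0,0,0,-1],
    [0,-0.7,0.4,0,0,0,-1],
    [0,-0.65,0.45,0,0,0,-1],
    [0,-0.65,0.5,0,0,0,-1],
    [0,-0.6,0.5,0,0,0,-1],
  ],
)

```text
t: 13.25
position: [0.5586, -0.0737, 0.1656]
ee_rot: [-2.375, -2.054, 0.001]
force: [0.3, 0.1, -0.1]
opening: 0.0004
```

```bash
python3 - <<'E'
from h import *
delta(W(-.1157,0.0,.154),want(0,1))
cv2.imwrite("pics/s5.png",cv2.resize(ctrl.capture("side")[80:220,270:430,::-1],(640,560),interpolation=cv2.INTER_CUBIC))
E
```

```text
t 13.25 bin [-0.1057  0.0006  0.1656] world [ 0.5586 -0.0737  0.1656] F [ 0.3308  0.0571 -0.1249] q [-0.2761  0.3566 -0.0906  1.1254  0.0004 -0.1315] op 0.000
shift cm [-0.0615 -1.0023  1.1599] rot deg [-0.0934 -0.0335  0.2163]
```

View pics/s5.png

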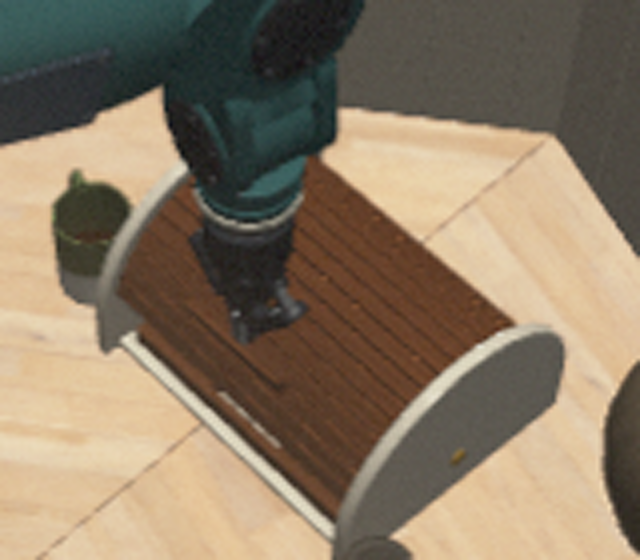

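The lid is about half-way and the ledge lies just ahead of the fingers. I'll carry on.

Call:
servo_tool(
  targets=[
    [0,-0.5,0.5,0,0,0,-1],
    [0,-0.5,0.55,0,0,0,-1],
    [0,-0.5,0.6,0,0,0,-1],
  ],
)

```text
t: 13.68
position: [0.5422, -0.0713, 0.1477]
ee_rot: [-2.374, -2.054, 0.002]
force: [0.9, -0.4, 1.5]
opening: -0.0001
```

```bash
python3 - <<'E'
from h import *
delta(W(-.1346,0.0,.126),want(0,1))
E
```

```text
t 13.68 bin [-0.1222  0.0006  0.1477] world [ 0.5422 -0.0713  0.1477] F [ 0.8788 -0.3616  1.4539] q [-0.2799  0.3402 -0.1671  1.0658  0.0003 -0.1354] op -0.000
shift cm [-0.0616 -1.2322  2.1689] rot deg [-0.1326 -0.0364  0.2193]
```

Call:
servo_tool(
  targets=[
    [0,-0.4,0.6,0,0,0,-1],
    [0,-0.4,0.65,0,0,0,-1],
    [0,-0.35,0.65,0,0,0,-1],
  ],
)

```text
t: 14.05
position: [0.5298, -0.0694, 0.1273]
ee_rot: [-2.374, -2.054, 0.002]
force: [1.4, 0.0, -0.2]
opening: 0.0
```

```bash
python3 - <<'E'
from h import *
delta(W(-.1442,0.0,.110),want(0,1))
E
```

```text
t 14.05 bin [-0.1348  0.0006  0.1273] world [ 0.5298 -0.0694  0.1273] F [ 1.3736  0.025  -0.1808] q [-0.2831  0.334  -0.2362  1.0033  0.0003 -0.1385] op 0.000
shift cm [-0.0615 -0.9345  1.7297] rot deg [-0.1493 -0.0397  0.2184]
```

Call:
servo_tool(
  targets=[
    [0,-0.35,0.6,0,0,0,-1],
    [0,-0.3,0.6,0,0,0,-1],
  ],
)

```text
t: 14.3
position: [0.5228, -0.0684, 0.1144]
ee_rot: [-2.374, -2.054, 0.002]
force: [0.8, -0.2, 1.1]
opening: -0.0003
```

```bash
python3 - <<'E'
from h import *
delta(W(-.1492,0.0,.095),want(0,1))
cv2.imwrite("pics/s6.png",cv2.resize(ctrl.capture("side")[80:220,270:430,::-1],(640,560),interpolation=cv2.INTER_CUBIC))
cv2.imwrite("pics/w6.png",ctrl.capture("wrist")[:,:,::-1])
E
```

```text
t 14.30 bin [-0.1419  0.0006  0.1144] world [ 0.5228 -0.0684  0.1144] F [ 0.8012 -0.2449  1.0781] q [-0.2849  0.3328 -0.2766  0.9642  0.0003 -0.1404] op -0.000
shift cm [-0.0617 -0.7283  1.94  ] rot deg [-0.157  -0.0404  0.2193]
```

View pics/s6.png

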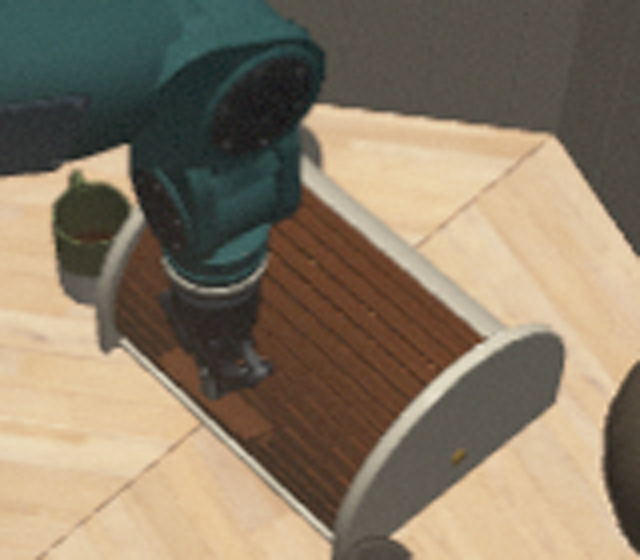

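View pics/w6.png

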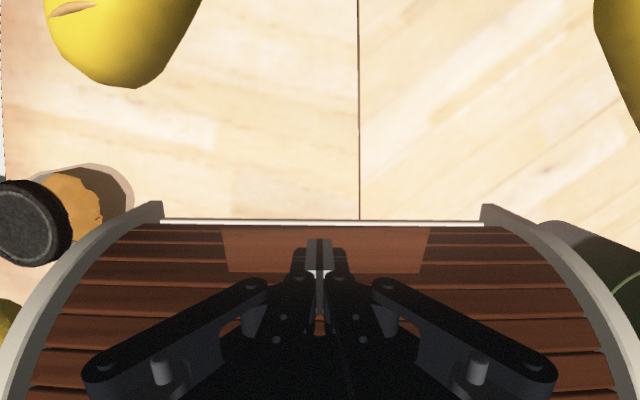

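The fingertips rest on the ledge face (wrist view 320,250) and the lid is nearly shut. I'll push down in small steps.

Call:
servo_tool(
  targets=[
    [0,-0.25,0.55,0,0,0,-1],
    [0,-0.2,0.55,0,0,0,-1],
  ],
)

```text
t: 14.65
position: [0.518, -0.0677, 0.1029]
ee_rot: [-2.374, -2.053, 0.002]
force: [0.0, 0.5, -0.5]
opening: -0.0001
```

Call:
servo_tool(
  targets=[
    [0,-0.2,0.5,0,0,0,-1],
    [0,-0.1,0.4,0,0,0,-1],
  ],
)

```text
t: 14.9
position: [0.5147, -0.0672, 0.0931]
ee_rot: [-2.374, -2.053, 0.002]
force: [0.4, 0.6, 1.1]
opening: -0.0
```

Call:
servo_tool(
  targets=[
    [0,-0.05,0.3,0,0,0,-1],
  ],
)

```text
t: 15.02
position: [0.514, -0.0671, 0.0898]
ee_rot: [-2.374, -2.053, 0.003]
force: [0.2, 0.3, 1.3]
opening: -0.0
```

Call:
servo_tool(
  targets=[
    [0,-0.05,0.3,0,0,0,-1],
  ],
)

```text
t: 15.15
position: [0.5134, -0.067, 0.0866]
ee_rot: [-2.374, -2.053, 0.003]
force: [-1.1, -0.5, -0.2]
opening: 0.0001
```

Call:
servo_tool(
  targets=[
    [0,0,0.2,0,0,0,-1],
  ],
)

```text
t: 15.28
position: [0.5133, -0.067, 0.0844]
ee_rot: [-2.373, -2.053, 0.003]
force: [-0.7, -0.2, 0.7]
opening: 0.0002
```

Call:
servo_tool(
  targets=[
    [0,0,0.15,0,0,0,-1],
  ],
)

```text
t: 15.4
position: [0.5133, -0.067, 0.0829]
ee_rot: [-2.374, -2.053, 0.003]
force: [-2.0, -0.1, 9.6]
opening: 0.0002
```

Call:
servo_tool(
  targets=[
    [0,0,0.15,0,0,0,-1],
  ],
)

```text
t: 15.52
position: [0.5135, -0.067, 0.0822]
ee_rot: [-2.374, -2.053, 0.003]
force: [-9.2, 2.7, 31.9]
opening: 0.0002
```

The lid is at a hard stop, at the expected height. I'll lift off and check.

Call:
servo_tool(
  targets=[
    [0,0,-0.4,0,0,0,-1],
    [0,-0.5,-1.5,0,0,0,-1],
    [0,-2,-3,0,0,0,-1],
    [0,-4,-3,0,0,0,-1],
    [0,-4,-3,0,0,0,-1],
    [0,-4,0,0,0,0,-1],
    [0,0,0,0,0,0,-1],
  ],
)

```text
t: 16.4
position: [0.3653, -0.0454, 0.1988]
ee_rot: [2.375, 2.055, -0.0]
force: [0.6, -0.0, -0.5]
opening: 0.0001
```

```bash
python3 - <<'E'
from h import *
st()
im=ctrl.capture("top")[:,:,::-1]; cv2.imwrite("pics/t7f.png",im); cv2.imwrite("pics/t7.png",cv2.resize(im[85:225,240:410],(680,560),interpolation=cv2.INTER_CUBIC))
cv2.imwrite("pics/s7.png",cv2.resize(ctrl.capture("side")[80:220,270:430,::-1],(640,560),interpolation=cv2.INTER_CUBIC))
cv2.imwrite("pics/w7.png",ctrl.capture("wrist")[:,:,::-1])
for a in (0,.05,.1):
  f=np.radians(10)+a
  P=[W(-r*np.cos(f),y,.055+r*np.sin(f)) for r in(.134,.168) for y in(.06,-.06)]
  print(a,"top zoom",((proj("top",P)-[240,85])*4).round(1).tolist(),"wrist",proj("wrist",P).round(1).tolist())
E
```

```text
t 16.40 bin [-0.301   0.0001  0.1988] world [ 0.3653 -0.0454  0.1988] F [ 0.6121 -0.0297 -0.4689] q [-0.3458  0.0081 -0.4483  1.114  -0.0003 -0.2016] op 0.000
0 top zoom [[218.8, 421.9], [383.0, 449.5], [210.3, 466.4], [375.7, 494.2]] wrist [[370.7, 335.9], [268.6, 335.5], [373.6, 315.7], [266.1, 315.2]]
0.05 top zoom [[218.6, 418.8], [383.6, 446.5], [210.1, 462.7], [376.4, 490.7]] wrist [[371.6, 341.0], [267.7, 340.6], [374.9, 322.0], [264.8, 321.4]]
0.1 top zoom [[218.6, 415.2], [384.4, 443.0], [210.0, 458.4], [377.3, 486.6]] wrist [[372.5, 346.5], [266.8, 346.0], [376.2, 328.8], [263.5, 328.3]]
```

View pics/t7f.png

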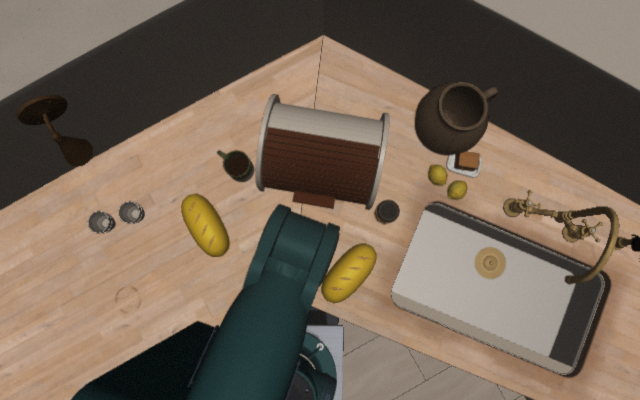

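View pics/s7.png

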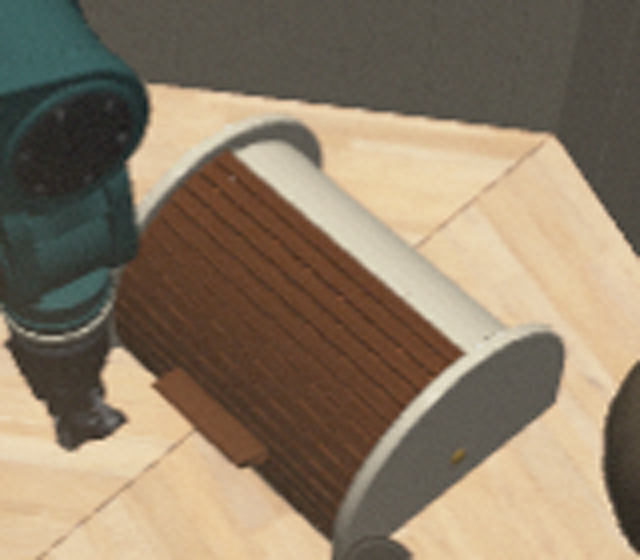

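View pics/w7.png

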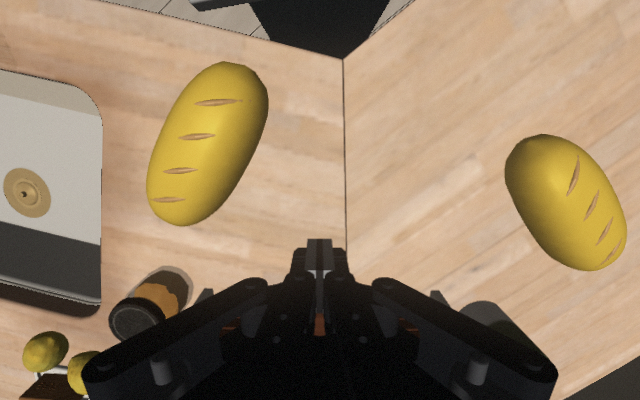

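```bash
python3 - <<'E'
from h import *
for a in (0,.05):
  f=np.radians(10)+a
  P=[W(-r*np.cos(f),y,.055+r*np.sin(f)) for r in(.134,.168) for y in(.06,-.06)]
  print(a,((proj("side",P)-[270,80])*4).round(0).tolist())
a=cv2.imread("pics/top0.png");b=cv2.imread("pics/t7f.png")
for n,(x,y) in dict(mug=(236,165),jar=(387,211),la=(438,174),lb=(457,189)).items():
    print(n,cv2.absdiff(a[y-14:y+14,x-14:x+14],b[y-14:y+14,x-14:x+14]).mean())
E
```

```text
0 [[178.0, 367.0], [268.0, 449.0], [150.0, 384.0], [240.0, 467.0]]
0.05 [[179.0, 362.0], [269.0, 445.0], [151.0, 378.0], [241.0, 461.0]]
mug 2.686224489795918
jar 2.8554421768707483
la 3.4073129251700682
lb 3.3541666666666665
```

View pics/t7.png

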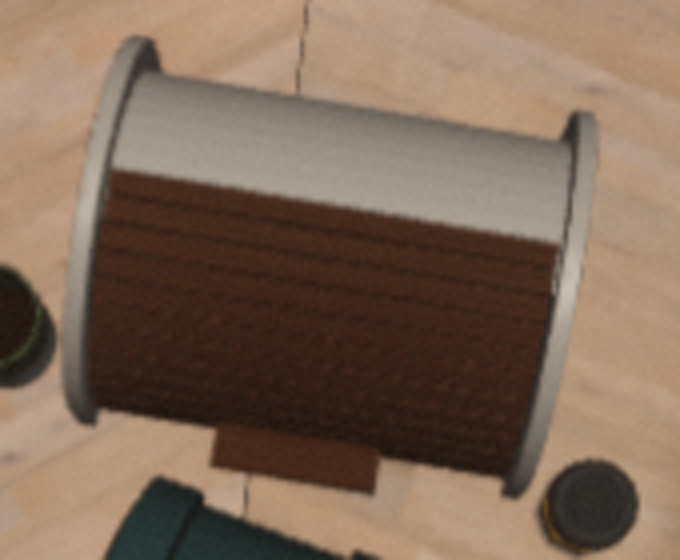

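The ledge's outer corners measure (211,466) and (374,493) in the zoomed top view, against (210,466) and (376,494) predicted for fully shut. The mug, jar and lemons have not moved and the robot is clear, so I'm handing in.

```bash
python3 -c "
from workcell import ctrl
print(ctrl.finish_job())"
```

```text
the job is handed in; nothing more can be done
None
```

The bread bin is closed and the job is handed in at about 16.5 s of the 51 s allowed. The closed fingertips pushed the board home first, with the loaf riding on it. They then pushed the lid round and down by its ledge until it was shut.

- **Board:** it met its stop with the force rising to about 22 N. The top view then put its front edge 114–115 mm in front of the bin's origin, against 114 mm for fully home.
- **Lid:** it moved with readings of no more than about 2.5 N, and reached a hard stop where one step rose to about 32 N before I lifted off. Ledge corners in the last top picture match the fully shut prediction to about 2 pixels at 4x zoom.
- **Other things:** the mug, jam jar and lemons look unchanged between the first and last top pictures, and the robot ended clear of everything.
- **Not checked:** the loaf is hidden behind the shut lid, so I last saw it, lying on the board, when the lid was still open.

No check failed or disagreed.

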